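# Seat the block probe and set its depth collar

### The arm

A 6-joint arm with a two-finger parallel gripper is mounted at the origin on the work surface. World frame = base frame: x ahead of the robot, y to its left, z up, the work surface at z = 0. Lengths are in m, angles in degrees, forces in N, time in s.
With the tool pointing down it reaches from about 0.4 to 0.825 m from the base axis. Payload 7 kg.
Tool frame: the origin (TCP) lies midway between the tips of the shut fingers; the grasp point (between the pads) lies 19 mm behind it; y points along the fingers, z is the direction in which the jaws open and shut, and the axes are right-handed (so a half turn about y gives the same grasp; the last joint's range is limited). The gripper opens to 88 mm and grips with 3 to 60 N. Pads are 19 mm wide; open, the fingers measure 130 mm over their backs; the gripper's body (78 mm by 193 mm) begins 47 mm behind the grasp point.
Start: joints at [-47.206, 20.546, 0.682, 0, -70.136, -16.507], TCP at [0.299, -0.605, 0.227] pointing down, gripper open.
Joint ranges: [-176.03, 176.03], [-82.01, 121.73], [-58.28, 71.71], [-173.87, 95.51], [-174.79, -0.11], [-173.66, 173.66]. Speed limits (degrees/s): [136.94, 136.94, 172.46, 180, 180, 180].

### API

Orientations are given as [roll, pitch, yaw] about the fixed x, y, z axes, in that order (R = Rz(yaw) Ry(pitch) Rx(roll)).
In Python, from plant import ctrl gives the robot as it stands.
- The arm moves only by the tool step_arm, never from a script. Its argument "rows" is a list that holds one entry, the list of rows, each a list of 7 numbers: the gripper command: -1 is shut, 1 is fully open, values between are in proportion, then the shift along the world's x, y, z in cm, then the turn, a rotation vector about the world's x, y, z in degrees. In form: [[[fingers, tx, ty, tz, rx, ry, rz], ...]]. A call has 1 to 12 rows; each row shifts and turns the commanded pose from where the row before left it; what a row does not reach is not made up. A row lasts 1/8 s, in which the tool goes at most 62.5 mm and 10.7 degrees, less where a joint would pass 70% of its speed; a pose out of reach is approached as far as the arm can. A call is refused whole if a number of a shift passes 6.25 or a number of a turn 10.7, either way. A call with a gripper value outside its range is refused whole. The fingers move at their own pace and stop on an object; the grip force is fixed at half the most. Time passes only in rows, so rows that do not move let the fingers close. It gives the time, the measured TCP pose, the force and the opening at its end, in the units of the state.
- ctrl.get_obs(): the state, without advancing time (a new reading comes with each control period).
- ctrl.snapshot(name): name is "scene" or "top"; returns the picture (420x560x3 uint8, blue, green, red); there is no depth.
- ctrl.camera_params(name): a dict with "vertical_fov" (degrees; the focal length in pixels is half the picture's height over the tangent of half this angle, whatever the lens; pixels are square), "cx", "cy" (the principal point, pixels), "rvec" (rotation vector, rad) and "tvec" (3), from world to camera coordinates, as OpenCV has them. Camera axes: x right, y down, z forward; pixel columns grow to the right and rows downward; lengths in m; the calibration is good to about 2 mm. A picture is of the moment at which its call begins. camera_params takes no time and is no camera call.
- ctrl.close_job(): hands the job in, once; it reports no verdict.
The state is a dict: "clock": time; "joint_pos": joint angles; "qvel": joint speeds; "tau": joint torques, N m; "tool_pos": TCP position; "orientation": TCP orientation; "force": force on the tool from outside, world axes, zero at the start; "moment": the same for the moment, N m; "opening": finger opening in m.
Only numpy, scipy, OpenCV 4.12 (cv2) and the standard library are available. Lean on these libraries where they do the work, as an engineer would, in place of code of your own. Each camera call takes 0.05 s, during which the arm holds its last target. There are 200 camera calls.

### The job

Take the probe with the sliding collar out of its stand and push it gently, upright, into the narrow well of the dry block heater until it is fully home on the well's hidden floor. Then slide the collar down the probe until it sits flush on the metal block, to mark the depth, and leave the probe standing there without disturbing anything else on the bench.

Things in the scene. Friction and masses are not known exactly. Their poses are not given: they have to be found in the camera images.
- probe_mid (a point): centre (53 mm from either end) of the loose probe, a straight rod 106 mm long standing in the stand, 60 to 120 g; z along it to its head. From the lower end: steel shaft 10 mm in diameter (tapering to 5 mm over the last 7 mm) up to 80 mm, then a white head 16 mm in diameter, 26 mm long. A grey collar rides on the shaft below the head.
- collar_mid (a point): centre of the probe's collar: grey plastic ring, 26 mm outer diameter, 18 mm high; z along the probe to its head. It slides on the shaft with about 3 N of friction and stays where left. At the start its underside is 58 to 62 mm above the probe's lower end, its top 0 to 4 mm below the head. Flush on the block, this point is 9 mm above the block's top.
- well (a point): centre of the mouth of the narrow well, in the block's top face, 100 mm above the bench; z up. Round, 12 mm in diameter, vertical, 2 mm chamfer. Its hard floor is 32 to 50 mm below the mouth, unknown each time. From about 13 mm down two spring cheeks resist the shaft with roughly 2 to 8 N all the way and hold it where left; on the floor the resistance rises sharply. Over 30 N is too hard.
- heater: dry block heater, fixed: grey housing 190 x 220 mm, 40 mm high, with an aluminium block 110 (x) x 160 (y) mm on it, top 100 mm above the bench. Origin at the centre of its underside. Narrow well at (0, +50) mm; four wide wells, 17 mm, at (+-30, -20) and (+-30, -55) mm, two of them with capped tubes that stand 26 mm above the block.
- stand: white plastic stand, fixed: 70 (x) x 160 (y) x 50 mm, origin at the centre of its underside. Two upright holes, 11.5 mm in diameter, 35 mm deep (floor 15 mm above the bench), at (0, -45) and (0, +45) mm. The probe stands in one of them; in the other a glass pestle with a 22 mm disc on top and no collar, which stays there.
Things that resemble listed ones, but are neither listed nor needed, are in the scene too. Leave any blue or red look-alike of the part that bears probe_mid alone.

How it is judged (in metres and radians):
On the way, in this order (a step that is already met when the one before it is completed fails the run):
1. the probe is pushed upright into the narrow well until its lower end rests on the well's floor (z of wellfloor_c0 in the frame of probe_mid above -0.0595 m and horizontal distance between probe_mid and well below 0.008 m and angle between probe_mid's own z axis and vertical below 0.12 rad), for 0.2 s.
2. the collar is slid down the probe until it sits flush on the block (z of collar_mid in the frame of well below 0.0108 m and horizontal distance between collar_mid and well below 0.005 m), for 0.2 s.
At the end, for the whole second after the job is handed in: The probe stands at rest in the narrow well, within about 7 degrees of upright, its lower end within 1.5 mm of the well's floor, and the collar's underside is within 1.8 mm of the block's top face; the robot has let go (all of step 1 and all of step 2 and linear speed of probe below 0.02 m/s); the robot touches nothing.
It fails at once if the probe is pressed on the well's floor, or its collar on the block, with more than 30 N (contact force between probe and wellfloor_c0 above 30 N or contact force between collar_c0 and heater above 30 N).
It fails at once if the probe's shaft is jammed against the heater with more than 45 N (contact force between any of probe_c0, probe_c1 and heater above 45 N).
It fails at once if another loose thing on the bench is moved by more than 20 mm (distance of any of tube_a, tube_b, pestle, bottle, beaker, pen_box, marker, tip_box from where it was at the start of the episode above 0.02 m).
It also fails if it takes over 48 s, if anything falls off the work surface, if the arm or the gripper's body presses on something with over 40 N, if the wrist force passes 120 N, or if a joint passes its speed limit or range.

## Working session

There is one attempt and no reset: what is moved stays moved. The work goes in short steps, Python scripts to look and compute and a tool call to move; the robot and the scene stay as the last step left them, time stands still between calls to the robot, and variables do not carry over. Pictures are saved under pics/ and viewed, about 8 in all and at most 12, crops included, and the job is handed in when it is done.

Besides the shell and the picture viewer there is one more tool, called after "Emit:" by a JSON object that holds its "method" and its "body". step_arm: Moves the arm, as the interface text tells. Its arguments: {"type":"object","properties":{"rows":{"type":"array"}},"required":["rows"]}

```bash
mkdir -p pics; ls; python3 - <<'E'
from plant import ctrl
import cv2
for n in ("scene","top"):
    cv2.imwrite(f"pics/{n}0.png",ctrl.snapshot(n)); print(n,ctrl.camera_params(n))
print(ctrl.get_obs())
E
```

```text
pics
scene {'vertical_fov': 45.900288860027025, 'cx': 278.07753165081414, 'cy': 207.22770170236242, 'rvec': array([ 0.90150273,  2.43152236, -1.11847194]), 'tvec': array([ 0.33494941, -0.20255294,  1.21208461])}
top {'vertical_fov': 54.2450782989244, 'cx': 274.39612669777273, 'cy': 201.86730905541344, 'rvec': array([ 1.91185361, -2.26566808,  0.27681104]), 'tvec': array([0.18451468, 0.54511699, 0.85579587])}
{'clock': 0.1, 'joint_pos': array([-4.72069768e+01,  2.05863614e+01,  6.38869811e-01, -1.57674990e-02,
       -7.01349304e+01, -1.65071090e+01]), 'qvel': array([ 0.04643125, -0.0592021 ,  0.09744529,  0.11931887, -0.01712644,
       -0.046501  ]), 'tau': array([-1.08734392e-03, -5.84158301e+01,  2.93753278e+01,  7.01552019e+00,
        1.02058821e-02, -8.90263027e-05]), 'tool_pos': array([ 0.29870332, -0.6048329 ,  0.22573234]), 'orientation': array([-8.99167631e+01,  9.20844265e-03,  2.62805523e+01]), 'force': array([ 0.27294169,  0.25720023, -0.11603008]), 'moment': array([-0.039559  ,  0.04121974, -0.0282293 ]), 'opening': 0.08732121793640651}
```

View pics/scene0.png

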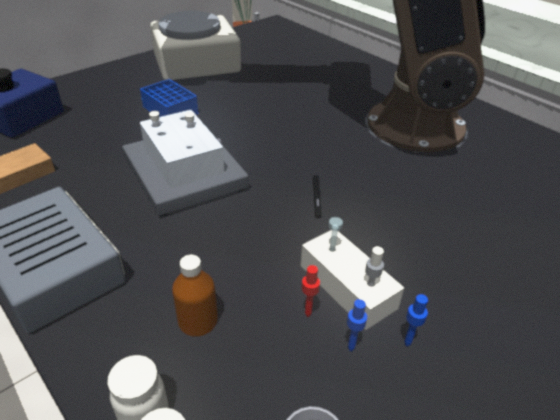

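View pics/top0.png

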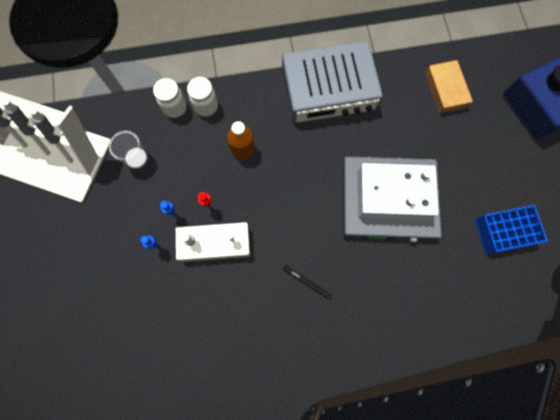

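Scene view: the white stand is at (350,275), the white-headed probe with a grey collar at (376,262), and the pestle at (335,228). Look-alikes are red (312,280) and blue (358,315) and (419,308). The heater block is at (182,148). Top view: probe (189,240), pestle (233,239), narrow well (376,188). I choose the white-headed one and check it with a close composite crop.

```bash
python3 - <<'E'
import cv2,numpy as np
s=cv2.imread("pics/scene0.png");t=cv2.imread("pics/top0.png")
def c(im,x,y,w,h,k):
    return cv2.resize(im[y:y+h,x:x+w],(w*k,h*k),interpolation=cv2.INTER_CUBIC)
# each tile 400x300: 
a=c(s,290,210,133,100,3);b=c(s,115,105,133,100,3);d=c(t,150,180,133,100,3);e=c(t,330,145,133,100,3)
cv2.imwrite("pics/crop1.png",np.vstack([np.hstack([a,b]),np.hstack([d,e])]))
E
```

```text
(no output)
```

View pics/crop1.png

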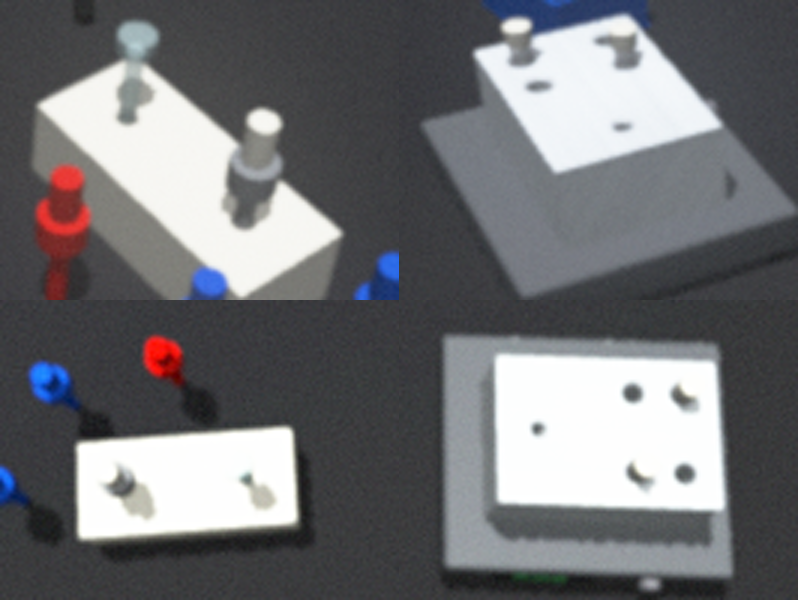

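Crop: at top left is the probe with white head and grey collar in the near hole, as described, and the glass pestle is in the other hole. The narrow well is at scene (189,147) and top (376,188). Next: rays onto known planes.

```bash
cat >h.py <<'E'
from plant import ctrl
import cv2,numpy as np
from scipy.optimize import least_squares
def cam(n):
    p=ctrl.camera_params(n); f=210/np.tan(np.radians(p["vertical_fov"])/2)
    return cv2.Rodrigues(p["rvec"])[0],p["tvec"].ravel(),np.array([[f,0,p["cx"]],[0,f,p["cy"]],[0,0,1]])
def plane(n,uv,z):
    R,t,K=cam(n);d=np.c_[np.atleast_2d(uv),np.ones(len(np.atleast_2d(uv)))]@np.linalg.inv(K).T@R;o=-R.T@t
    return o+d*((z-o[2])/d[:,2])[:,None]
def proj(n,P):
    R,t,K=cam(n);q=(np.atleast_2d(P)@R.T+t)@K.T;return q[:,:2]/q[:,2:]
E
python3 - <<'E'
from h import *
np.set_printoptions(precision=4,suppress=True)
S={"scene":[(302.3,245),(334.3,230),(404,287.7),(370.7,309)],"top":[(247.3,222.7),(249.3,255),(176.7,259),(175.7,227.3)]}
H={"scene":[(139.7,122.3),(191,109.7),(221.7,147.3),(167,162.3),(189,147.3),(161.3,133.7)],"top":[(435.3,165.7),(437.3,214.3),(361.7,213.3),(361.7,163.3),(375.7,188),(407.7,176)]}
for nm,D,z in(("stand",S,.05),("heater",H,.1)):
    A=[]
    for n in D:
        P=plane(n,D[n],z);print(nm,n,P[:,:2].tolist() and "\n",P[:,:2]);A.append(P)
    hx,hy=(.035,.08) if nm=="stand" else (.055,.08)
    M=np.array([(hx,-hy),(-hx,-hy),(-hx,hy),(hx,hy)]+([(0,.05),(.03,-.02)] if nm=="heater" else []))
    for n in list(D)+["both"]:
        ks=list(D) if n=="both" else [n]
        def pts(p):
            c,s=np.cos(p[2]),np.sin(p[2]);return np.c_[M@np.array([[c,-s],[s,c]]).T+p[:2],np.full(len(M),z)]
        r=least_squares(lambda p:np.concatenate([(proj(k,pts(p))-D[k]).ravel() for k in ks]),[*A[1][:4,:2].mean(0),0])
        p=r.x;c,s=np.cos(p[2]),np.sin(p[2]);rot=lambda v:p[:2]+np.array([c*v[0]-s*v[1],s*v[0]+c*v[1]])
        print(n,p[:2],np.degrees(p[2]),"rms",np.sqrt(np.mean(r.fun**2)),"holes -/+",rot((0,-.045)),rot((0,.045)),"well",rot((0,.05)))
print("head top",plane("scene",(378,250.7),.121),plane("top",(188,239),.121),"blues base?",plane("top",[(167,207),(149,241),(204,199)],.1))
E
```

```text
stand scene 
 [[0.5377 0.1631]
 [0.4712 0.1717]
 [0.4832 0.328 ]
 [0.5524 0.3218]]
stand top 
 [[0.5353 0.1584]
 [0.462  0.1651]
 [0.4804 0.3258]
 [0.5522 0.3202]]
scene [0.5109 0.2458] -5.195279877686412 rms 0.5485350088010268 holes -/+ [0.5068 0.201 ] [0.515  0.2907] well [0.5154 0.2956]
top [0.5074 0.2424] -6.0094164830099075 rms 0.6124929219830079 holes -/+ [0.5027 0.1976] [0.5121 0.2871] well [0.5126 0.2921]
both [0.5092 0.2444] -5.560948053366779 rms 1.0037191913687211 holes -/+ [0.5048 0.1996] [0.5135 0.2891] well [0.514  0.2941]
heater scene 
 [[ 0.5842 -0.268 ]
 [ 0.4759 -0.2464]
 [ 0.511  -0.0903]
 [ 0.6161 -0.1131]
 [ 0.5584 -0.1291]
 [ 0.5733 -0.2034]]
heater top 
 [[ 0.5818 -0.2745]
 [ 0.474  -0.2498]
 [ 0.5036 -0.09  ]
 [ 0.615  -0.115 ]
 [ 0.5539 -0.1326]
 [ 0.5688 -0.2084]]
scene [ 0.5472 -0.179 ] -12.05739781603826 rms 0.3620744159896619 holes -/+ [ 0.5378 -0.223 ] [ 0.5566 -0.135 ] well [ 0.5576 -0.1301]
top [ 0.5435 -0.1822] -11.709569688219187 rms 0.6222198140760795 holes -/+ [ 0.5344 -0.2263] [ 0.5527 -0.1382] well [ 0.5537 -0.1333]
both [ 0.5449 -0.1816] -11.899724551858277 rms 0.7948807616420325 holes -/+ [ 0.5356 -0.2257] [ 0.5542 -0.1376] well [ 0.5552 -0.1327]
head top [[0.5159 0.2908 0.121 ]] [[0.5071 0.2824 0.121 ]] blues base? [[0.5885 0.3232 0.1   ]
 [0.5209 0.3687 0.1   ]
 [0.5928 0.2416 0.1   ]]
```

Emit:
{"method": "step_arm", "body": {"rows": [[[0.05, 1.4, 5.9, 0, 0, 0, 4.2], [0.05, 1.4, 5.9, 0, 0, 0, 4.2], [0.05, 1.4, 5.9, 0, 0, 0, 4.2], [0.05, 1.4, 5.9, 0, 0, 0, 4.2], [0.05, 1.4, 5.9, 0, 0, 0, 4.2], [0.05, 1.4, 5.9, 0, 0, 0, 4.2], [0.05, 1.4, 5.9, 0, 0, 0, 4.2], [0.05, 1.4, 5.9, 0, 0, 0, 4.2], [0.05, 1.4, 5.9, 0, 0, 0, 4.2], [0.05, 1.4, 5.9, 0, 0, 0, 4.2], [0.05, 1.4, 5.9, 0, 0, 0, 4.2], [0.05, 1.4, 5.9, 0, 0, 0, 4.2]]]}}

```text
clock: 1.6
tool_pos: [0.4668, 0.1049, 0.2267]
orientation: [-90.0, -0.0, 76.9]
force: [1.7, -0.7, -0.4]
opening: 0.0458
```

Emit:
{"method": "step_arm", "body": {"rows": [[[0.05, 1.2, 4.6, -1.2, 0, 0, 2], [0.05, 1.2, 4.6, -1.2, 0, 0, 2], [0.05, 1.1, 4.6, -1.2, 0, 0, 2], [0.05, 1.1, 4.6, -1.2, 0, 0, 2], [0.05, 0, 0, 0, 0, 0, 0], [0.05, 0, 0, 0, 0, 0, 0]]]}}

```text
clock: 2.35
tool_pos: [0.5125, 0.2866, 0.178]
orientation: [-89.9, 0.1, 84.7]
force: [-0.3, 0.8, -0.6]
opening: 0.046
```

```bash
python3 - <<'E'
from h import *
o=ctrl.get_obs();print(o["tool_pos"],o["orientation"],o["opening"],o["force"])
T=[]
for n in("scene","top"):
    im=ctrl.snapshot(n);cv2.imwrite(f"pics/{n}1.png",im);u,v=proj(n,[.512,.287,.13])[0].astype(int);print(n,u,v,proj(n,o["tool_pos"]))
    u0,v0=u-50,v-60;print(u0,v0);T.append(cv2.resize(im[v0:v0+120,u0:u0+100],(400,480),interpolation=cv2.INTER_CUBIC))
cv2.imwrite("pics/c2.png",np.hstack(T))
E
```

```text
[0.51249266 0.28657223 0.17795357] [-8.99439454e+01  6.67252990e-02  8.46962489e+01] 0.04599231739196095 [-0.3402682   0.78428607 -0.55419847]
scene 378 243 [[383.58865217 218.07701372]]
328 183
top 184 236 [[179.37550792 232.03247449]]
134 176
```

View pics/c2.png

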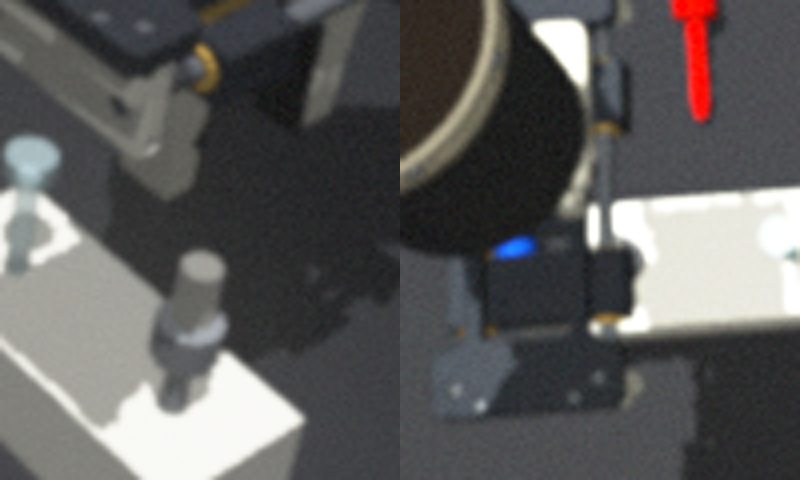

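Scene crop: the head top is at (379,250) and the open fingers are above it. The top view is blocked by the arm. I'll descend around the head with 15 mm clearance per side and look again.

Emit:
{"method": "step_arm", "body": {"rows": [[[0.05, 0.1, 0.2, -2, 0, 0, 0], [0.05, 0, 0, -2, 0, 0, 0], [0.05, 0, 0, -2, 0, 0, 0], [0.05, 0, 0, -1.9, 0, 0, 0], [-0.3, 0, 0, 0, 0, 0, 0], [-0.3, 0, 0, 0, 0, 0, 0], [-0.3, 0, 0, 0, 0, 0, 0]]]}}

```text
clock: 3.32
tool_pos: [0.5144, 0.2891, 0.1008]
orientation: [-90.1, -0.1, 84.7]
force: [-0.4, -0.2, -0.2]
opening: 0.0313
```

```bash
python3 - <<'E'
from h import *
o=ctrl.get_obs();print(o["tool_pos"],o["opening"],o["force"])
T=[]
for n in("scene","top"):
    im=ctrl.snapshot(n);cv2.imwrite(f"pics/{n}2.png",im);u,v=proj(n,[.512,.287,.11])[0].astype(int);print(n,u,v,proj(n,o["tool_pos"]))
    u0,v0=u-33,v-40;print(u0,v0);T.append(cv2.resize(im[v0:v0+80,u0:u0+66],(396,480),interpolation=cv2.INTER_CUBIC))
cv2.imwrite("pics/c3.png",np.hstack(T))
E
```

```text
[0.51442224 0.28907554 0.10077081] 0.031261221131529744 [-0.35600814 -0.18170295 -0.23027112]
scene 376 253 [[375.59976351 259.48554333]]
343 213
top 186 237 [[186.4605266  237.65989195]]
153 197
```

View pics/c3.png

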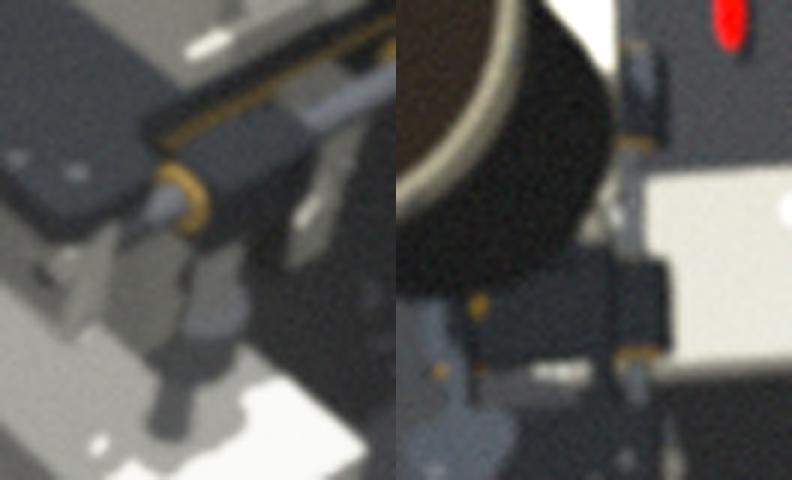

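Scene crop: the near finger is at (145,300), the head at (220,285), and the far finger at (300,240). The head is between the pads and clear of the collar, so I'll close.

Emit:
{"method": "step_arm", "body": {"rows": [[[-0.4, 0, 0, -0.2, 0, 0, 0], [-0.5, 0, 0, 0, 0, 0, 0], [-0.6, 0, 0, 0, 0, 0, 0]]]}}

```text
clock: 3.8
tool_pos: [0.5139, 0.2888, 0.0975]
orientation: [-90.0, 0.0, 84.7]
force: [0.7, -0.1, -0.3]
opening: 0.019
```

Emit:
{"method": "step_arm", "body": {"rows": [[[-0.75, 0, 0, 0, 0, 0, 0], [-1, 0, 0, 0, 0, 0, 0], [-1, 0, 0, 0, 0, 0, 0], [-1, 0, 0, 0, 0, 0, 0]]]}}

```text
clock: 4.3
tool_pos: [0.5139, 0.2888, 0.0975]
orientation: [-90.0, 0.0, 84.7]
force: [0.1, -0.1, -1.2]
opening: 0.0151
```

Emit:
{"method": "step_arm", "body": {"rows": [[[-1, 0, 0, 0.5, 0, 0, 0], [-1, 0, 0, 1, 0, 0, 0], [-1, 0, 0, 1.5, 0, 0, 0], [-1, 0, 0, 2, 0, 0, 0], [-1, 0, 0, 3, 0, 0, 0], [-1, 0, 0, 3, 0, 0, 0], [-1, 0, 0, 3, 0, 0, 0], [-1, 0, 0, 0, 0, 0, 0]]]}}

```text
clock: 5.3
tool_pos: [0.5151, 0.2897, 0.2416]
orientation: [-90.2, -0.3, 84.7]
force: [-0.1, -0.8, -1.0]
opening: 0.0152
```

Emit:
{"method": "step_arm", "body": {"rows": [[[-1, 0.2, -2, 0, 0, 0, 0], [-1, 0.4, -4, 0, 0, 0, 0], [-1, 0.4, -5, 0, 0, 0, 0], [-1, 0.5, -5, 0, 0, 0, 0], [-1, 0.5, -5, 0, 0, 0, 0], [-1, 0.5, -5, 0, 0, 0, 0], [-1, 0.5, -5, 0, 0, 0, 0], [-1, 0.4, -5, 0, 0, 0, 0], [-1, 0.4, -4, 0, 0, 0, 0], [-1, 0.3, -2, 0, 0, 0, 0], [-1, 0, 0, 0, 0, 0, 0], [-1, 0, 0, 0, 0, 0, 0]]]}}

```text
clock: 6.8
tool_pos: [0.5542, -0.1313, 0.2371]
orientation: [-89.9, -0.0, 84.7]
force: [-0.7, -0.2, -1.5]
opening: 0.0149
```

Emit:
{"method": "step_arm", "body": {"rows": [[[-1, 0, 0, -1.5, 0, 0, 0], [-1, 0, 0, -1.5, 0, 0, 0], [-1, 0, 0, -1, 0, 0, 0], [-1, 0, 0, 0, 0, 0, 0], [-1, 0, 0, 0, 0, 0, 0]]]}}

```text
clock: 7.42
tool_pos: [0.5552, -0.1312, 0.1978]
orientation: [-90.0, 0.0, 84.7]
force: [0.6, -0.8, -0.9]
opening: 0.0155
```

```bash
python3 - <<'E'
from h import *
o=ctrl.get_obs();print(o["tool_pos"],o["orientation"],o["opening"],o["force"])
T=[]
b=o["tool_pos"]-[0,0,.0825]
for n in("scene","top"):
    im=ctrl.snapshot(n);cv2.imwrite(f"pics/{n}3.png",im);u,v=proj(n,[.5552,-.1327,.11])[0].astype(int);print(n,"tip",proj(n,b),"well",proj(n,[.5552,-.1327,.1]))
    u0,v0=u-40,v-50;print(u0,v0);T.append(cv2.resize(im[v0:v0+90,u0:u0+66],(396,540),interpolation=cv2.INTER_CUBIC))
cv2.imwrite("pics/c4.png",np.hstack(T))
E
```

```text
[ 0.55520824 -0.1311565   0.19779245] [-9.00188100e+01  1.14748620e-02  8.47036624e+01] 0.015473418417805588 [ 0.63941165 -0.75608052 -0.86503659]
scene tip [[189.08489852 139.33412178]] well [[189.38876169 145.89567103]]
148 91
top tip [[376.55274619 185.55932705]] well [[375.59644675 187.43060839]]
336 136
```

View pics/c4.png

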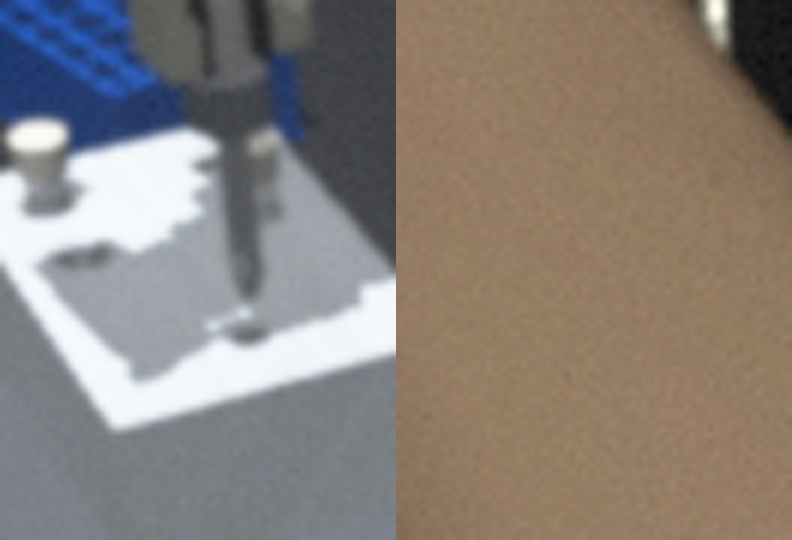

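Scene crop: the probe tip is at full-frame (189.3,140.5) and the well mouth at (189.2,146). The top view is blocked by the arm. Measure both more finely.

```bash
python3 - <<'E'
from h import *
np.set_printoptions(precision=2,suppress=True,linewidth=150)
g0=cv2.imread("pics/scene0.png",0).astype(float);g3=cv2.imread("pics/scene3.png",0).astype(float)
print(g0[142:153,182:197].astype(int));print(g3[120:151,181:200].astype(int))
w=np.clip(185-g0[142:153,183:196],0,None);w[w<25]=0
v,u=np.mgrid[142:153,183:196];c=(w*u).sum()/w.sum(),(w*v).sum()/w.sum();print("well px",c,plane("scene",c,.1))
o=ctrl.get_obs()["tool_pos"]
for z in(.02,.04,.0825):print(z,proj("scene",o-[0,0,z]))
E
```

```text
[[245 244 243 243 243 244 244 244 243 243 242 243 243 243 243]
 [244 244 244 243 244 243 242 241 243 243 242 242 242 242 243]
 [244 243 243 242 240 239 237 237 238 238 239 241 241 241 242]
 [244 244 243 238 229 222 220 218 222 221 228 236 241 241 242]
 [244 243 242 232 207 182 167 160 170 180 207 228 240 241 242]
 [244 244 241 231 197 155 137 138 148 169 201 231 239 241 240]
 [244 244 242 237 218 189 174 176 188 206 227 237 241 241 241]
 [244 244 243 241 238 232 226 227 230 236 238 241 242 242 242]
 [242 243 244 244 242 241 241 240 239 240 240 240 241 242 242]
 [241 243 244 243 243 243 242 244 241 241 241 242 241 242 241]
 [241 241 242 243 243 243 242 243 243 242 241 241 241 240 239]]
[[219 186 158 132 102  88  86  86  89  94 103 103 112 136 156 157 162 155 139]
 [227 201 166 135 102  87  83  88  90  99 107 112 124 145 158 162 162 159 154]
 [195 174 160 138 111  90  84  88  86 106 119 122 131 145 158 161 161 161 160]
 [170 164 158 142 112  90  84  88  92 111 124 125 129 144 157 163 163 161 161]
 [173 163 158 143 115  90  85  87  91 103 120 121 121 135 155 162 164 162 160]
 [197 168 1
[... 1509 characters left out ...]
91 189 175 172 165 153 149 154 156 158 159 163 169 174 189]
 [168 193 214 200 173 159 147 138 136 135 138 145 158 165 171 188 205 214 227]
 [165 173 184 180 164 148 129 118 115 112 121 147 181 204 216 226 237 241 243]
 [162 174 193 205 197 168 135 122 119 126 149 183 224 238 241 240 244 246 246]
 [175 199 228 238 236 219 191 174 171 185 207 229 241 246 246 245 245 245 245]
 [210 230 242 247 246 242 236 230 229 232 239 244 244 245 245 246 245 246 245]
 [238 243 247 248 247 246 245 245 244 243 245 245 246 246 245 245 245 245 245]]
well px (np.float64(188.62032085561498), np.float64(146.86631016042782)) [[ 0.56 -0.13  0.1 ]]
0.02 [[185.77 109.35]]
0.04 [[186.85 119.2 ]]
0.0825 [[189.04 139.21]]
```

Emit:
{"method": "step_arm", "body": {"rows": [[[-1, 0.06, -0.2, 0, 0, 0, 0], [-1, 0, 0, -0.4, 0, 0, 0], [-1, 0, 0, -0.4, 0, 0, 0], [-1, 0, 0, -0.4, 0, 0, 0], [-1, 0, 0, -0.3, 0, 0, 0], [-1, 0, 0, -0.3, 0, 0, 0], [-1, 0, 0, 0, 0, 0, 0]]]}}

```text
clock: 8.4
tool_pos: [0.5554, -0.1332, 0.1793]
orientation: [-90.0, 0.0, 84.7]
force: [-0.0, -1.1, -0.8]
opening: 0.0149
```

```bash
python3 - <<'E'
from h import *
o=ctrl.get_obs();print(o["tool_pos"],o["opening"],o["force"],o["moment"])
im=ctrl.snapshot("scene");cv2.imwrite("pics/c5.png",cv2.resize(im[95:160,155:225],(560,520),interpolation=cv2.INTER_CUBIC))
E
```

```text
[ 0.55537388 -0.13319128  0.17927671] 0.014949561145639336 [-0.0335533  -1.14437384 -0.83128701] [0.03499693 0.07470766 0.0312765 ]
```

View pics/c5.png

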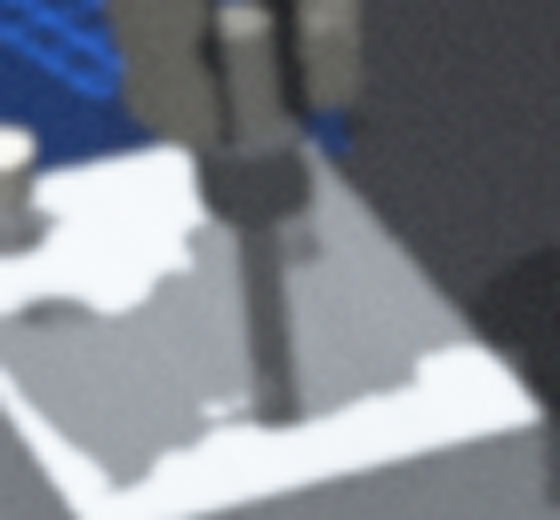

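Scene crop: the shaft meets the block at full-frame (189.4,147.5), inside the mouth, and the tip is about 3 mm in with no contact force. I'll lower slowly.

Emit:
{"method": "step_arm", "body": {"rows": [[[-1, 0, 0, -0.2, 0, 0, 0], [-1, 0, 0, -0.2, 0, 0, 0], [-1, 0, 0, -0.2, 0, 0, 0], [-1, 0, 0, 0, 0, 0, 0]]]}}

```text
clock: 8.95
tool_pos: [0.5554, -0.1332, 0.1733]
orientation: [-90.0, 0.0, 84.7]
force: [-0.1, -0.6, -1.2]
opening: 0.0152
```

Emit:
{"method": "step_arm", "body": {"rows": [[[-1, 0, 0, -0.15, 0, 0, 0], [-1, 0, 0, -0.15, 0, 0, 0], [-1, 0, 0, 0, 0, 0, 0]]]}}

```text
clock: 9.32
tool_pos: [0.5554, -0.1332, 0.1704]
orientation: [-90.0, 0.0, 84.7]
force: [-0.9, 0.6, -1.1]
opening: 0.0149
```

Emit:
{"method": "step_arm", "body": {"rows": [[[-1, 0, 0, -0.15, 0, 0, 0], [-1, 0, 0, -0.15, 0, 0, 0], [-1, 0, 0, -0.15, 0, 0, 0], [-1, 0, 0, 0, 0, 0, 0]]]}}

```text
clock: 9.82
tool_pos: [0.5555, -0.1332, 0.1659]
orientation: [-90.0, 0.0, 84.7]
force: [0.8, -1.2, -1.0]
opening: 0.0152
```

Emit:
{"method": "step_arm", "body": {"rows": [[[-1, 0, 0, -0.15, 0, 0, 0], [-1, 0, 0, -0.15, 0, 0, 0], [-1, 0, 0, -0.15, 0, 0, 0], [-1, 0, 0, 0, 0, 0, 0]]]}}

```text
clock: 10.32
tool_pos: [0.5559, -0.1332, 0.1619]
orientation: [-90.1, 0.0, 84.7]
force: [0.9, -0.2, 2.1]
opening: 0.0154
```

Emit:
{"method": "step_arm", "body": {"rows": [[[-1, 0, 0, -0.15, 0, 0, 0], [-1, 0, 0, -0.15, 0, 0, 0], [-1, 0, 0, -0.15, 0, 0, 0]]]}}

```text
clock: 10.7
tool_pos: [0.5558, -0.1332, 0.1571]
orientation: [-90.0, 0.0, 84.7]
force: [1.2, -0.5, 3.6]
opening: 0.0152
```

Emit:
{"method": "step_arm", "body": {"rows": [[[-1, 0, 0, -0.15, 0, 0, 0], [-1, 0, 0, -0.15, 0, 0, 0], [-1, 0, 0, -0.15, 0, 0, 0]]]}}

```text
clock: 11.08
tool_pos: [0.5554, -0.1332, 0.1523]
orientation: [-90.0, -0.0, 84.7]
force: [-0.1, -0.6, 4.1]
opening: 0.0154
```

Emit:
{"method": "step_arm", "body": {"rows": [[[-1, 0, 0, -0.1, 0, 0, 0], [-1, 0, 0, -0.1, 0, 0, 0]]]}}

```text
clock: 11.32
tool_pos: [0.5554, -0.1332, 0.1504]
orientation: [-90.0, 0.0, 84.7]
force: [-0.5, -0.7, 3.4]
opening: 0.0151
```

Emit:
{"method": "step_arm", "body": {"rows": [[[-1, 0, 0, -0.1, 0, 0, 0], [-1, 0, 0, -0.1, 0, 0, 0]]]}}

```text
clock: 11.58
tool_pos: [0.5554, -0.1332, 0.1485]
orientation: [-90.0, -0.0, 84.7]
force: [0.4, -0.7, 3.6]
opening: 0.0154
```

Emit:
{"method": "step_arm", "body": {"rows": [[[-1, 0, 0, -0.1, 0, 0, 0], [-1, 0, 0, -0.1, 0, 0, 0]]]}}

```text
clock: 11.82
tool_pos: [0.5556, -0.1332, 0.1467]
orientation: [-90.0, 0.0, 84.7]
force: [-1.3, -0.5, 8.0]
opening: 0.0153
```

Emit:
{"method": "step_arm", "body": {"rows": [[[-1, 0, 0, 0, 0, 0, 0]]]}}

```text
clock: 11.95
tool_pos: [0.5556, -0.1332, 0.1468]
orientation: [-90.0, 0.0, 84.7]
force: [0.2, -0.3, 5.8]
opening: 0.0153
```

Emit:
{"method": "step_arm", "body": {"rows": [[[-1, 0, 0, -0.04, 0, 0, 0]]]}}

```text
clock: 12.08
tool_pos: [0.5557, -0.1333, 0.1467]
orientation: [-90.0, 0.0, 84.7]
force: [-0.9, -0.2, 8.4]
opening: 0.0152
```

Emit:
{"method": "step_arm", "body": {"rows": [[[-1, 0, 0, -0.04, 0, 0, 0]]]}}

```text
clock: 12.2
tool_pos: [0.5559, -0.1334, 0.1466]
orientation: [-90.1, 0.0, 84.7]
force: [-2.2, 0.2, 11.0]
opening: 0.0154
```

Emit:
{"method": "step_arm", "body": {"rows": [[[-1, 0, 0, -0.04, 0, 0, 0]]]}}

```text
clock: 12.32
tool_pos: [0.556, -0.1334, 0.1466]
orientation: [-90.1, 0.0, 84.7]
force: [-2.0, -0.4, 12.8]
opening: 0.0153
```

Emit:
{"method": "step_arm", "body": {"rows": [[[-1, 0, 0, -0.04, 0, 0, 0], [-1, 0, 0, 0, 0, 0, 0]]]}}

```text
clock: 12.58
tool_pos: [0.5562, -0.1335, 0.1465]
orientation: [-90.1, 0.0, 84.7]
force: [-2.4, -0.1, 14.0]
opening: 0.0151
```

It's on the floor: z stopped at 0.1465 while the force rose steadily to 14 N, well above the cheek friction. Depth is about 36 mm. I'll unload partly, open, drop beside the collar and regrip.

Emit:
{"method": "step_arm", "body": {"rows": [[[-1, 0, 0, 0.08, 0, 0, 0], [-0.3, 0, 0, 0, 0, 0, 0], [0, 0, 0, 0, 0, 0, 0], [0, 0, 0, 0, 0, 0, 0]]]}}

```text
clock: 13.08
tool_pos: [0.5552, -0.1331, 0.1452]
orientation: [-89.9, -0.0, 84.7]
force: [-0.5, -0.3, 0.4]
opening: 0.0393
```

Emit:
{"method": "step_arm", "body": {"rows": [[[0, 0, 0, -0.5, 0, 0, 0], [0, 0, 0, -0.5, 0, 0, 0], [0, 0, 0, 0, 0, 0, 0]]]}}

```text
clock: 13.45
tool_pos: [0.5551, -0.1332, 0.135]
orientation: [-89.9, 0.0, 84.7]
force: [-0.1, 0.3, -0.9]
opening: 0.044
```

```bash
python3 - <<'E'
from h import *
o=ctrl.get_obs();print(o["tool_pos"],o["opening"],o["force"],proj("scene",[[.556,-.1334,z] for z in(.1,.122,.142,.17)]))
im=ctrl.snapshot("scene");cv2.imwrite("pics/c6.png",cv2.resize(im[95:160,155:225],(560,520),interpolation=cv2.INTER_CUBIC))
E
```

```text
[ 0.55505538 -0.1332002   0.13501329] 0.043992688895553356 [-0.0999316   0.29332599 -0.87579927] [[188.82447621 145.8856116 ]
 [187.7157215  135.90023834]
 [186.67777903 126.55259562]
 [185.17425918 113.01199316]]
```

View pics/c6.png

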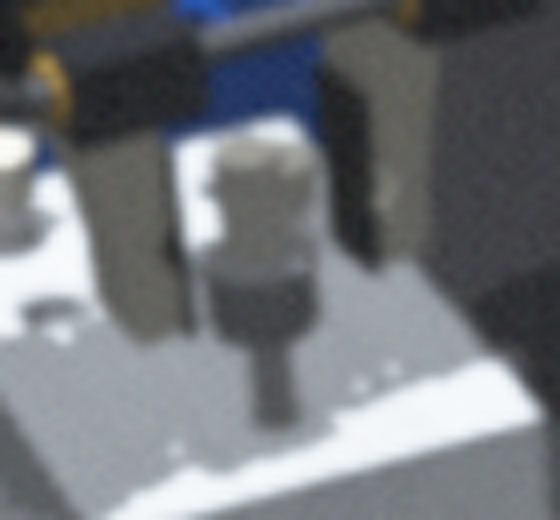

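Scene crop: the probe stands upright in the well. The collar is at (265,305) with about 22 mm of shaft visible below it, and the fingers are on both sides. Gripping the collar.

Emit:
{"method": "step_arm", "body": {"rows": [[[-0.3, 0.05, 0, 0, 0, 0, 0], [-0.4, 0, 0, 0, 0, 0, 0], [-0.5, 0, 0, 0, 0, 0, 0], [-1, 0, 0, 0, 0, 0, 0], [-1, 0, 0, 0, 0, 0, 0]]]}}

```text
clock: 14.12
tool_pos: [0.556, -0.1332, 0.1359]
orientation: [-90.0, 0.0, 84.7]
force: [0.0, 0.5, 1.5]
opening: 0.0246
```

Emit:
{"method": "step_arm", "body": {"rows": [[[-1, 0, 0, -0.15, 0, 0, 0], [-1, 0, 0, -0.15, 0, 0, 0], [-1, 0, 0, -0.15, 0, 0, 0], [-1, 0, 0, -0.15, 0, 0, 0]]]}}

```text
clock: 14.62
tool_pos: [0.556, -0.1332, 0.1297]
orientation: [-90.0, 0.0, 84.7]
force: [-0.7, -0.3, 3.2]
opening: 0.0245
```

Emit:
{"method": "step_arm", "body": {"rows": [[[-1, 0, 0, -0.2, 0, 0, 0], [-1, 0, 0, -0.2, 0, 0, 0], [-1, 0, 0, -0.2, 0, 0, 0], [-1, 0, 0, -0.2, 0, 0, 0], [-1, 0, 0, -0.2, 0, 0, 0]]]}}

```text
clock: 15.25
tool_pos: [0.5559, -0.1332, 0.1196]
orientation: [-90.0, -0.0, 84.7]
force: [-1.2, 0.7, 3.1]
opening: 0.0244
```

Emit:
{"method": "step_arm", "body": {"rows": [[[-1, 0, 0, -0.15, 0, 0, 0], [-1, 0, 0, -0.15, 0, 0, 0]]]}}

```text
clock: 15.5
tool_pos: [0.5559, -0.1332, 0.1166]
orientation: [-90.0, 0.0, 84.7]
force: [-1.6, 0.7, 2.6]
opening: 0.0243
```

Emit:
{"method": "step_arm", "body": {"rows": [[[-1, 0, 0, -0.1, 0, 0, 0], [-1, 0, 0, -0.1, 0, 0, 0]]]}}

```text
clock: 15.75
tool_pos: [0.5559, -0.1332, 0.1147]
orientation: [-90.0, 0.0, 84.7]
force: [-1.4, -0.1, 3.6]
opening: 0.0246
```

Emit:
{"method": "step_arm", "body": {"rows": [[[-1, 0, 0, -0.1, 0, 0, 0]]]}}

```text
clock: 15.88
tool_pos: [0.5559, -0.1332, 0.1137]
orientation: [-90.0, 0.0, 84.7]
force: [-1.2, 0.7, 2.3]
opening: 0.0244
```

Emit:
{"method": "step_arm", "body": {"rows": [[[-1, 0, 0, -0.1, 0, 0, 0]]]}}

```text
clock: 16.0
tool_pos: [0.5559, -0.1332, 0.1127]
orientation: [-90.0, 0.0, 84.7]
force: [-1.7, 1.0, 3.5]
opening: 0.0244
```

Emit:
{"method": "step_arm", "body": {"rows": [[[-1, 0, 0, -0.08, 0, 0, 0]]]}}

```text
clock: 16.12
tool_pos: [0.5559, -0.1332, 0.1119]
orientation: [-90.0, 0.0, 84.7]
force: [-1.6, 1.2, 3.2]
opening: 0.0247
```

Emit:
{"method": "step_arm", "body": {"rows": [[[-1, 0, 0, -0.08, 0, 0, 0]]]}}

```text
clock: 16.25
tool_pos: [0.5559, -0.1332, 0.1111]
orientation: [-90.0, -0.0, 84.7]
force: [-2.5, 1.7, 6.2]
opening: 0.0246
```

Emit:
{"method": "step_arm", "body": {"rows": [[[-1, 0, 0, -0.06, 0, 0, 0]]]}}

```text
clock: 16.38
tool_pos: [0.556, -0.1332, 0.111]
orientation: [-90.0, 0.0, 84.7]
force: [-5.4, 1.3, 9.8]
opening: 0.0245
```

Emit:
{"method": "step_arm", "body": {"rows": [[[-1, 0, 0, -0.05, 0, 0, 0]]]}}

```text
clock: 16.5
tool_pos: [0.5559, -0.1332, 0.1109]
orientation: [-90.0, 0.0, 84.7]
force: [-4.5, 3.0, 13.9]
opening: 0.0246
```

Emit:
{"method": "step_arm", "body": {"rows": [[[-1, 0, 0, -0.04, 0, 0, 0], [-1, 0, 0, 0, 0, 0, 0]]]}}

```text
clock: 16.75
tool_pos: [0.556, -0.1332, 0.1109]
orientation: [-90.0, 0.0, 84.7]
force: [-6.1, 3.2, 13.4]
opening: 0.0245
```

```bash
python3 - <<'E'
from h import *
o=ctrl.get_obs();print(o["tool_pos"],o["opening"],o["force"])
im=ctrl.snapshot("scene");cv2.imwrite("pics/c7.png",cv2.resize(im[95:160,155:225],(560,520),interpolation=cv2.INTER_CUBIC))
E
```

```text
[ 0.55595508 -0.13315616  0.11089465] 0.024513992226517588 [-6.06439185  3.18953792 13.42769283]
```

View pics/c7.png

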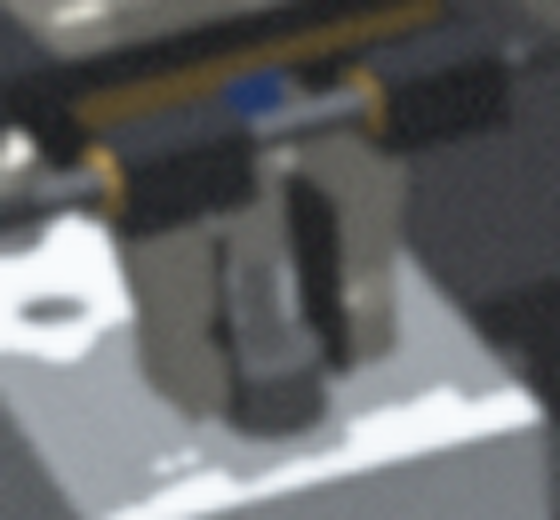

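Scene crop: the collar (285,400) sits on the block with no shaft visible below it, and z has stopped at 0.111 with 13 N. Releasing and withdrawing straight up.

Emit:
{"method": "step_arm", "body": {"rows": [[[-1, 0, 0, 0.06, 0, 0, 0], [-0.3, 0, 0, 0, 0, 0, 0], [0, 0, 0, 0, 0, 0, 0], [0, 0, 0, 0, 0, 0, 0], [0, 0, 0, 0, 0, 0, 0]]]}}

```text
clock: 17.42
tool_pos: [0.556, -0.1332, 0.11]
orientation: [-90.0, 0.0, 84.7]
force: [0.8, -0.1, -0.7]
opening: 0.0436
```

Emit:
{"method": "step_arm", "body": {"rows": [[[0, 0, 0, 1, 0, 0, 0], [0, 0, 0, 2, 0, 0, 0], [0, 0, 0, 3, 0, 0, 0], [0, 0, 0, 3, 0, 0, 0], [0, -1, 2, 3, 0, 0, 0], [0, -1, 5, 0, 0, 0, 0], [0, -1, 5, 0, 0, 0, 0], [0, 0, 5, 0, 0, 0, 0], [0, 0, 4, 0, 0, 0, 0], [0, 0, 0, 0, 0, 0, 0]]]}}

```text
clock: 18.68
tool_pos: [0.5262, 0.0792, 0.2311]
orientation: [-90.1, -0.0, 84.9]
force: [0.3, -0.2, 1.4]
opening: 0.044
```

```bash
python3 - <<'E'
from h import *
o=ctrl.get_obs();print(o["tool_pos"],o["opening"],o["force"],proj("scene",[[.556,-.1334,z] for z in(.1,.118,.144,.17)]))
T=[]
for n,(u,v) in(("scene",(155,95)),("top",(340,150))):
    im=ctrl.snapshot(n);cv2.imwrite(f"pics/{n}8.png",im);T.append(cv2.resize(im[v:v+65,u:u+65],(400,400),interpolation=cv2.INTER_CUBIC))
cv2.imwrite("pics/c8.png",np.hstack(T))
E
```

```text
[0.52615166 0.07917314 0.23106949] 0.04395684868429451 [ 0.29428853 -0.15735832  1.37655422] [[188.82447621 145.8856116 ]
 [187.91984033 137.73851938]
 [186.5723652  125.60324547]
 [185.17425918 113.01199316]]
```

View pics/c8.png

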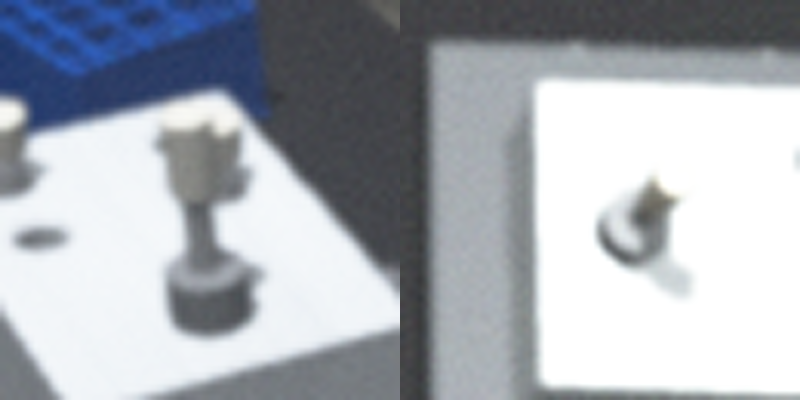

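Final view: the probe is upright with the collar flush at scene crop (210,295). The head top is at full-frame (186,114) against (185,113) predicted, and the arm is clear. Handing in.

```bash
python3 -c "
from plant import ctrl
print(ctrl.close_job())"
```

```text
the job is handed in; nothing more can be done
None
```

The probe is standing upright in the narrow well, on the floor about 36 mm down, with its collar flush on the block. I handed the job in at about 19 s; no verdict is reported.

- **Insertion:** I gripped the white-headed probe by its head, carried it from the stand and lowered it in small steps. At the floor the tool stopped at z = 0.1465 while the force rose to 14 N, against about 4–5 N from the cheeks.
- **Collar:** I gripped the collar and slid it down about 25 mm at about 3–4 N. It then stopped on the block with about 13–14 N. That travel puts its starting underside 60.8 mm above the probe's lower end, inside the stated 58–62 mm, which agrees with the 36 mm depth.
- **Last check:** the final pictures showed the probe upright and the collar flush, with the arm clear. The probe's head was within about 1 pixel of where it should be. I took no full view of the other objects at the end, but the arm met no unexpected force on the way.
- **Disagreement:** the two cameras differed by about 4–5 mm. I used their average and corrected it from the close scene view before inserting. The arm blocked the top view while I lined the probe up with the well.

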